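# Stack a small clay bird bath with a gull on top

## Robot

A 7-joint arm with a two-finger parallel gripper is mounted at the origin on the work surface; the furniture and walls round the work are solid. World frame = base frame: x ahead of the robot, y to its left, z up, the work surface at z = 0. Lengths are in m, angles in rad, forces in N, time in s.
With the tool pointing down it reaches from about 0.425 to 0.875 m from the base axis. Payload 4.7 kg.
Tool frame: the origin (TCP) lies at the very end of the fingers, on their centre line; the grasp point (between the pads) lies 19 mm behind it; z points along the fingers, y is the line along which they close (so a half turn about z gives the same grasp; the last joint's range is limited). The gripper opens to 87 mm and grips with 3 to 60 N. Pads are 19 mm wide; open, the fingers measure 117 mm over their backs; the gripper's body (75 mm by 190 mm) begins 51 mm behind the grasp point.
Start: joints at [1.311, 0.321, -0.07, 1.45, 0.023, 1.371, -0.057], TCP at [0.176, -0.626, 0.223] pointing down, gripper open.
Joint ranges: [-2.86, 2.86], [-0.3, 2.09], [-1.38, 1.24], [0.06, 2.45], [-1.56, 4.7], [0.09, 2.05], [-2.69, 2.69]. Speed limits (rad/s): [2.57, 2.57, 3.14, 3.14, 3.14, 3.14, 3.14].

## Interface

Orientations are given as a rotation vector (axis times angle).
In Python, from bench import ctrl gives the robot as it stands.
- The arm moves only by the shell command python3 -m jog 'ROWS' [FORCE]. ROWS is JSON, a list that holds one entry, the list of rows, each a list of 7 numbers: the shift along the tool's x, y, z in mm, then the turn, a rotation vector about the tool's x, y, z in degrees, then the finger opening in mm, from 0 to 87. A call has 1 to 10 rows; each row is the pose to reach, as a shift and turn from the pose commanded when the call began, along the tool's axes at that moment; what a row does not reach only later rows make up. A row lasts 1/10 s, in which the tool goes at most 50 mm and 8.59 degrees, less where a joint would pass 70% of its speed; a pose out of reach is approached as far as the arm can. A call with a gripper value outside its range is refused whole. The fingers move at their own pace and stop on an object; FORCE is the grip in N (left out, the last holds). Time passes only in rows, so rows that repeat a pose let the fingers close. It gives the time, the measured TCP pose, the force, the opening and the grip force at its end, in the units of the state.
- ctrl.get_state(): the state, without advancing time (a new reading comes with each control period).
- ctrl.get_image(name): name is "side" or "top" or "wrist"; returns a dict with "image" (420x560x3 uint8, red, green, blue), "depth" (420x560 float32, m along the optical axis (not along the pixel's ray), 0 where there is no reading), "fov_y" (degrees; the focal length in pixels is half the picture's height over the tangent of half this angle, whatever the lens; pixels are square), "cx", "cy" (the principal point, pixels), "rvec" (rotation vector, rad) and "tvec" (3), from world to camera coordinates, as OpenCV has them. Camera axes: x right, y down, z forward; pixel columns grow to the right and rows downward; lengths in m; the calibration is good to about 2 mm. A picture is of the moment at which its call begins.
- ctrl.close_job(): hands the job in; it is judged then, once.
The state is a dict: "time": time; "joint_positions": joint angles; "qd": joint speeds; "joint_torque": joint torques, N m; "position": TCP position; "tool_rot": TCP orientation; "ft_force": force on the tool from outside, world axes, zero at the start; "torque": the same for the moment, N m; "grip_width": opening from 0.0 (shut) to 1.0 (fully open); "grip_force": force on a finger pad.
Only numpy, scipy, OpenCV 4.12 (cv2) and the standard library are available. Lean on these libraries where they do the work, as an engineer would, in place of code of your own. Each camera call takes 0.05 s, during which the arm holds its last target. There are 200 camera calls.

## Task

Build the little two-tier bird bath on the round slate, working upwards: the large clay pot upright on the slate, the large saucer lying level across that pot's rim, the small pot upright in that saucer, the small saucer across the small pot's rim, and the gull sitting on its feet in the small saucer. Centre each piece on the one below to within about a centimetre. Leave the glue bottle and the round tin standing where they are.

Things in the scene. Friction and masses are not known exactly. Their poses are not given: they have to be found in the camera images.
- disc: round dark slate, 84 mm across and 8 mm thick, fixed flat on the table; origin at the centre of its underside, z up. The tower is built on it
- pot_large_c (a point): large terracotta pot, open upwards, standing upright: 61 mm high, round, 67 mm across its rim; the rim is a collar over the top 15 mm, below it the pot narrows to a foot 43 mm across; mouth 61 mm across. Loose, about 80 g. The point is on its axis, half-way up (30.5 mm above its foot); z up
- pot_small_c (a point): small terracotta pot, like the large one: 48 mm high, 53 mm across its rim (collar over the top 12 mm), foot 35 mm, mouth 48 mm across. Loose, about 60 g. The point is on its axis, half-way up (24 mm above its foot); z up
- saucer_large_c (a point): large terracotta saucer, a round shallow dish lying open upwards: 68 mm across, 14 mm high, wall 3.5 mm, its inner floor 5 mm above its underside and 58 mm across. Flat underside 65 mm across, wide enough to lie on the large pot's rim. Loose, about 45 g. The point is on its axis, half-way up (7 mm)
- saucer_small_c (a point): small terracotta saucer, same shape: 56 mm across, 10 mm high, wall 3.5 mm, its inner floor 4 mm above its underside and 46 mm across. Flat underside 53 mm across, wide enough to lie on the small pot's rim. Loose, about 25 g. The point is on its axis, half-way up (5 mm)
- gull_c (a point): small white resin gull with yellow feet and beak, standing: body 22 mm wide along its own x, about 32 mm long along its own y (41 mm with the beak), back 19 mm above the feet, 27 mm high with the head; pinch the body across its x. Loose, about 20 g. The point is in the body, 10 mm above the soles, over the feet; z up
- glue_bottle_c (a point): white glue bottle with an orange tip, 47 mm across and 137 mm high, loose bystander, to be left standing where it is; the point is on its axis 60 mm up
- pin_tin_c (a point): round blue tin with a grey lid, 70 mm across and 36 mm high, closed, loose bystander, to be left standing where it is; the point is on its axis half-way up (18 mm)
- parts_cabinet: blue cabinet of small drawers, fixed: 157 mm deep (its own x), 300 mm wide (its own y), 205 mm high; its front looks along its own -x and one right-hand drawer stands about 50 mm open. Only an obstacle: carry things round or well above it. Origin at the middle of its underside. (A closed pine box, 77 mm high, lies nearer the robot on the left, a jar 90 mm high in front of the robot.)
Things that resemble listed ones, but are neither listed nor needed, are in the scene too. Leave any red look-alike of the part that bears pot_small_c alone.

How it is judged:
At the end, for the whole second after the job is handed in: From the slate up: large pot, large saucer, small pot, small saucer, gull, each resting on the one below at its right height (6 mm), centred on it (slate 14 mm, saucers and small pot 12 mm, gull 15 mm), level or upright to 7 degrees (gull 14) (horizontal distance between pot_large_c and disc below 0.014 m and height (world z) of pot_large_c between 0.0325 and 0.0445 m and angle between each of pot_large_c, saucer_large_c, pot_small_c, saucer_small_c's own z axis and vertical below 0.12 rad and horizontal distance between saucer_large_c and pot_large_c below 0.012 m and height (world z) of saucer_large_c between 0.07 and 0.082 m and horizontal distance between pot_small_c and saucer_large_c below 0.012 m and height (world z) of pot_small_c between 0.092 and 0.104 m and horizontal distance between saucer_small_c and pot_small_c below 0.012 m and height (world z) of saucer_small_c between 0.121 and 0.133 m and horizontal distance between gull_c and saucer_small_c below 0.015 m and height (world z) of gull_c between 0.13 and 0.142 m and angle between gull_c's own z axis and vertical below 0.25 rad); the robot touches nothing.
It fails at once if the glue bottle is shifted or knocked over (distance of glue_bottle_c from where it was at the start of the episode above 0.03 m or angle between glue_bottle_c's own z axis and vertical above 0.5 rad).
It fails at once if the round tin is shifted or knocked over (distance of pin_tin_c from where it was at the start of the episode above 0.03 m or angle between pin_tin_c's own z axis and vertical above 0.5 rad).
It also fails if it takes over 131 s, if anything falls off the work surface, if the arm or the gripper's body presses on something with over 40 N, if the wrist force passes 120 N, or if a joint passes its speed limit or range.

## Working session

There is one attempt and no reset: what is moved stays moved. The work goes in short steps, Python scripts to look and compute and a shell command to move; the robot and the scene stay as the last step left them, time stands still between calls to the robot, and variables do not carry over. Pictures are saved under pics/ and viewed, at most 15 in all, crops included, and the job is handed in when it is done.

```bash
ls; mkdir -p pics; cat > h.py <<'E'
import numpy as np, cv2
from bench import ctrl
from scipy.spatial.transform import Rotation as R
def shot(n,save=None):
    d=ctrl.get_image(n)
    if save: cv2.imwrite(f'pics/{save}.png',d['image'][:,:,::-1]); np.savez(f'pics/{save}.npz',**d)
    return d
def cloud(d):
    h,w=d['depth'].shape; f=h/2/np.tan(np.radians(d['fov_y'])/2)
    v,u=np.mgrid[:h,:w]; z=d['depth']
    c=np.stack([(u-d['cx'])/f*z,(v-d['cy'])/f*z,z],-1)
    M=R.from_rotvec(np.ravel(d['rvec'])).as_matrix()
    p=(c-np.ravel(d['tvec']))@M
    p[z==0]=np.nan
    return p
E
python3 - <<'E'
from h import *
for n in ['side','top','wrist']:
    d=shot(n,n+'0'); print(n,d['fov_y'],d['cx'],d['cy'],np.ravel(d['rvec']),np.ravel(d['tvec']))
s=ctrl.get_state(); print(s['position'],s['tool_rot'],s['grip_width'],s['time'])
E
```

```text
pics
side 56.37634498620618 276.01621852544423 204.4374559145371 [ 1.29951763  2.31487037 -0.90683214] [ 0.2531169  -0.1817724   1.14159948]
top 46.03073580921263 273.9160713223227 206.80813361666745 [ 2.18251925 -2.19554712  0.06822835] [-0.0383348   0.42446057  1.40300555]
wrist 65.26426181344765 274.7728486647524 201.79661042854397 [-2.32677609  1.76057175  0.24166651] [-0.64860691 -0.03331911  0.39034173]
[ 0.17557243 -0.62541145  0.22171261] [-3.11078784e+00 -4.28557545e-01  5.07927805e-04] 1.0002768279833203 0.15
```

View pics/top0.png

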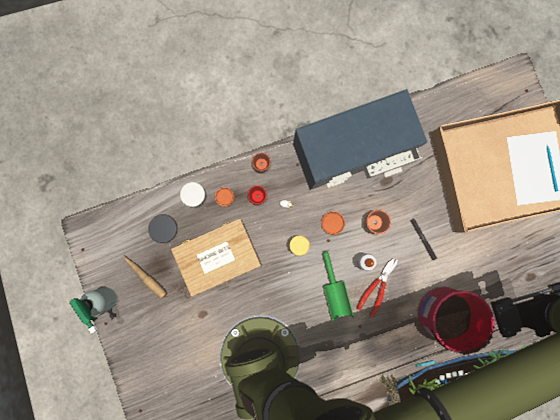

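View pics/side0.png

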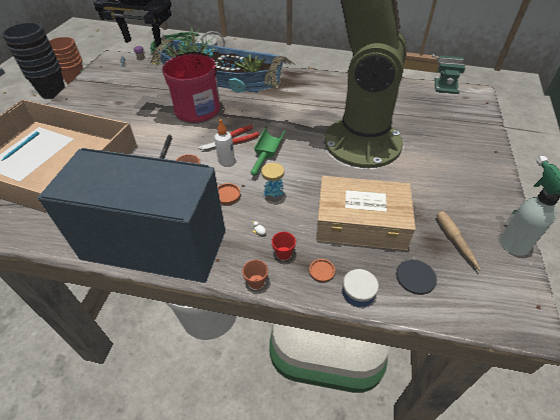

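The top view shows the slate at (163,229), the tin at (192,195), a saucer at (225,197), a red look-alike pot at (257,195) and a pot at (261,162). It also shows the gull at (286,204), a saucer at (333,223), a pot at (377,221) and the glue bottle at (368,262). The side view agrees. Next I measure each one from depth.

```bash
python3 - <<'E'
from h import *
d=dict(np.load('pics/top0.npz')); P=cloud(d)
ob=dict(slate=(163,229),tin=(192,195),sauS=(225,197),red=(257,195),potA=(261,162),gull=(286,204),sauL=(333,223),potB=(377,221),glue=(368,262),jar=(299,245))
for k,(u,v) in ob.items():
    r=22; q=P[v-r:v+r,u-r:u+r].reshape(-1,3); z=q[:,2]
    c0=P[v-2:v+3,u-2:u+3].reshape(-1,3); c0=np.nanmedian(c0,0)
    m=(np.hypot(*(q-c0)[:,:2].T)<.06)&(z>.004)
    q=q[m]; 
    if len(q)<5: print(k,c0);continue
    zt=np.nanpercentile(q[:,2],97); t=q[(q[:,2]>zt-.006)]
    (cx,cy),rad=cv2.minEnclosingCircle(t[:,:2].astype(np.float32))
    print(k,'c0',c0.round(3),'zt',zt.round(4),'circ',round(cx,4),round(cy,4),'diam',round(2*rad,4),len(t))
t=P[:,:,2]
S=ctrl.get_state()['joint_positions']; print(S)
# height map
hm=np.clip(np.nan_to_num(t)*1000,0,255).astype(np.uint8)
crop=cv2.resize(d['image'][130:300,130:430,::-1],None,fx=2.6,fy=2.6,interpolation=cv2.INTER_CUBIC); cv2.imwrite('pics/crop1.png',crop)
E
```

```text
slate c0 [0.363 0.277 0.01 ] zt 0.0137 circ 0.357 0.2801 diam 0.0976 367
tin c0 [0.458 0.19  0.036] zt 0.0409 circ 0.461 0.1906 diam 0.0708 327
sauS c0 [0.454 0.1   0.004] zt 0.0321 circ 0.4594 0.1586 diam 0.0209 13
red c0 [0.46  0.008 0.001] zt 0.0512 circ 0.4581 0.0083 diam 0.0525 54
potA c0 [ 0.556 -0.004  0.002] zt 0.05 circ 0.5515 -0.0033 diam 0.0529 65
gull c0 [ 0.432 -0.075  0.017] zt 0.0256 circ 0.4315 -0.0782 diam 0.0292 23
sauL c0 [ 0.377 -0.211  0.004] zt 0.0156 circ 0.3842 -0.2026 diam 0.0818 111
potB c0 [ 0.382 -0.338  0.003] zt 0.0632 circ 0.3799 -0.3282 diam 0.0681 88
glue c0 [ 0.271 -0.287  0.12 ] zt 0.1265 circ 0.2707 -0.2921 diam 0.0146 19
jar c0 [ 0.316 -0.108  0.089] zt 0.094 circ 0.3164 -0.1073 diam 0.0543 195
[ 1.3111038   0.32165928 -0.0700697   1.45138638  0.02263681  1.37079229
 -0.05690339]
```

View pics/crop1.png

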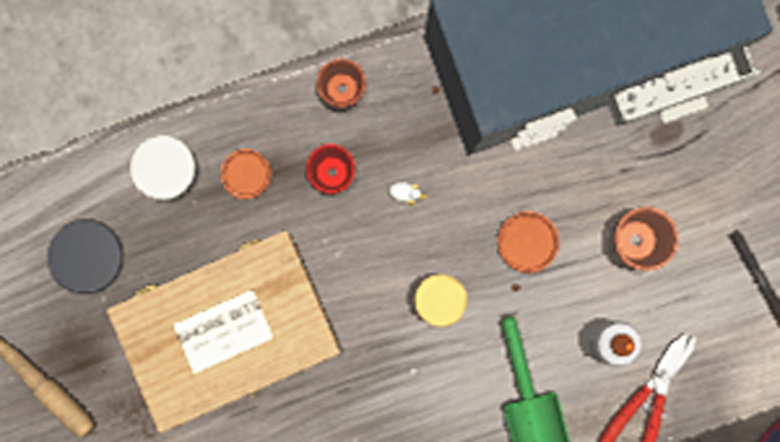

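potB (68 mm) is the large pot and potA (53 mm) the small one. I'll refine the saucers, slate and obstacles, and add a go-to calculator.

```bash
cat >> h.py <<'E'
def to(x,y,z,axis):
    """tool-frame shift (mm) and turn (deg) to TCP x,y,z, pointing down, closing line at world angle axis (deg, mod 180)"""
    s=ctrl.get_state(); Rc=R.from_rotvec(s['tool_rot']); 
    best=None
    for k in (0,180):
        a=np.radians(axis+k); ty=np.array([np.cos(a),np.sin(a),0]); tz=np.array([0,0,-1.]); 
        Rt=R.from_matrix(np.stack([np.cross(ty,tz),ty,tz],1)); rv=(Rc.inv()*Rt).as_rotvec(degrees=True)
        if best is None or np.linalg.norm(rv)<np.linalg.norm(best): best=rv
    d=Rc.inv().apply(np.array([x,y,z])-s['position'])*1000
    print('shift',d.round(1),'turn',best.round(1),'up=tool',Rc.inv().apply([0,0,1]).round(3))
E
python3 - <<'E'
from h import *
d=dict(np.load('pics/top0.npz')); P=cloud(d); img=d['image']
hsv=cv2.cvtColor(img,cv2.COLOR_RGB2HSV)
def fit(k,u,v,mask,r=20):
    m=np.zeros(mask.shape,bool); m[v-r:v+r,u-r:u+r]=mask[v-r:v+r,u-r:u+r]
    q=P[m]; q=q[~np.isnan(q[:,0])]
    c=q[:,:2].mean(0); hull=cv2.convexHull(q[:,:2].astype(np.float32))
    print(k,'mean',c.round(4),'hull area diam',round(2*np.sqrt(cv2.contourArea(hull)/np.pi),4),'z',np.percentile(q[:,2],[5,50,95]).round(4),len(q))
org=(hsv[...,0]<14)&(hsv[...,1]>120)&(hsv[...,2]>90)
for k,u,v in [('sauS',225,197),('sauL',333,223),('potA',261,162),('potB',377,221)]: fit(k,u,v,org)
dark=(img.max(2)<75)
fit('slate',163,229,dark)
wh=(img.min(2)>190); fit('gull',286,204,wh,10)
m=np.zeros(wh.shape,bool); m[194:214,276:296]=wh[194:214,276:296]
q=P[m][:,:2]; q=q[~np.isnan(q[:,0])]; w,V=np.linalg.eigh(np.cov(q.T)); print('gull long dir',V[:,1],np.sqrt(w))
for nm,(u0,v0,u1,v1),zz in [('box',(165,215,270,300),.06),('cab',(285,90,430,190),.18),('drawer',(320,150,425,195),.05)]:
    q=P[v0:v1,u0:u1].reshape(-1,3); q=q[q[:,2]>zz]; 
    rc=cv2.minAreaRect(q[:,:2].astype(np.float32)); print(nm,cv2.boxPoints(rc).round(3).tolist(),np.nanmax(q[:,2]))
for u,v in [(163,250),(240,215),(310,205),(355,235),(400,225)]: print('table z',P[v,u].round(4))
to(.38,-.328,.15,75)
E
```

```text
sauS mean [0.4561 0.1027] hull area diam 0.0538 z [-0.0009  0.005   0.0124] 295
sauL mean [ 0.3779 -0.2096] hull area diam 0.0705 z [-0.      0.0057  0.0143] 431
potA mean [ 0.5536 -0.0034] hull area diam 0.0495 z [-0.0012  0.0183  0.0489] 253
potB mean [ 0.3808 -0.3324] hull area diam 0.0651 z [0.0005 0.0315 0.0621] 360
slate mean [0.3513 0.2577] hull area diam 0.0548 z [-0.0013  0.0059  0.0106] 23
gull mean [ 0.4337 -0.0726] hull area diam 0.0222 z [0.0134 0.0175 0.0265] 57
gull long dir [0.2462198  0.96921402] [0.00466964 0.00813654]
box [[0.17499999701976776, 0.1850000023841858], [0.257999986410141, -0.004999999888241291], [0.3959999978542328, 0.0560000017285347], [0.31299999356269836, 0.24500000476837158]] 0.08700553985119326
cab [[0.4729999899864197, -0.1420000046491623], [0.5730000138282776, -0.4259999990463257], [0.7089999914169312, -0.3779999911785126], [0.6100000143051147, -0.09399999678134918]] 0.21662348606246118
drawer [[0.47600001096725464, -0.15600000321865082], [0.5, -0.4339999854564667], [0.5770000219345093, -0.4269999861717224], [0.5529999732971191, -0.14900000393390656]] 0.215661706595207
table z [ 0.3024  0.2793 -0.0013]
table z [0.4018 0.057  0.0036]
table z [ 0.4293 -0.1448  0.006 ]
table z [ 0.3423 -0.2735  0.0032]
table z [ 0.3702 -0.4026  0.0064]
shift [ 277.2 -231.    72. ] turn [-0.1  0.  30.7] up=tool [-0.    -0.001 -1.   ]
```

```bash
python3 -m jog '[[[277,-231,0,0,0,31,87],[277,-231,0,0,0,31,87],[277,-231,0,0,0,31,87],[277,-231,0,0,0,31,87],[277,-231,0,0,0,31,87],[277,-231,0,0,0,31,87],[277,-231,0,0,0,31,87],[277,-231,22,0,0,31,87],[277,-231,22,0,0,31,87],[277,-231,22,0,0,31,87]]]' 15
python3 - <<'E'
from h import *
d=shot('wrist','w1'); s=ctrl.get_state(); print(s['position'],s['tool_rot'],s['joint_positions'])
to(.38,-.328,.036,75)
E
```

```text
time: 1.15
position: [0.3789, -0.3292, 0.2003]
tool_rot: [3.113, -0.42, -0.002]
ft_force: [-0.7, -0.3, -0.1]
grip_width: 1.002
grip_force: 0.0
[ 0.37886654 -0.33013128  0.20088202] [ 3.11236215e+00 -4.22176455e-01 -6.63188219e-04] [ 0.92935468  0.03190675 -0.27050339  1.83143994  0.00977835  1.27941992
 -1.18426742]
shift [  0.6  -2.5 164.9] turn [ 0.   0.  -0.4] up=tool [-0.     0.001 -1.   ]
```

View pics/w1.png

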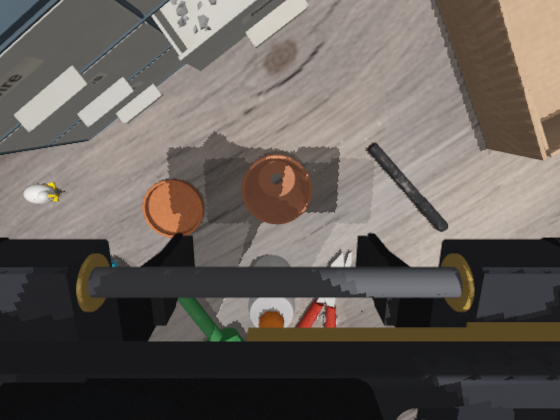

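The wrist view shows the large pot's rim centred near (277,188), the large saucer at (174,208), the gull at (41,193) and the glue bottle at (271,310). I'll refine the positions from this view.

```bash
cat >> h.py <<'E'
def circ(d,u,v,zt,rad,r=60,lohi=.006):
    """centre of round top edge at height zt near pixel u,v: project colour-mask hull onto plane z=zt"""
    img=d['image']; hsv=cv2.cvtColor(img,cv2.COLOR_RGB2HSV)
    m=((hsv[...,0]<14)&(hsv[...,1]>90)).astype(np.uint8)
    k=np.zeros_like(m); cv2.circle(k,(u,v),r,1,-1); m&=k
    m=cv2.morphologyEx(m,cv2.MORPH_OPEN,np.ones((3,3)))
    n,l,st,c=cv2.connectedComponentsWithStats(m); i=1+np.argmax(st[1:,4])
    ct=max(cv2.findContours((l==i).astype(np.uint8),0,1)[0],key=cv2.contourArea)
    e=cv2.fitEllipse(cv2.convexHull(ct)); 
    q=ray(d,cv2.ellipse2Poly(tuple(int(round(t)) for t in e[0]),(1,1),0,0,360,90)[:0] if 0 else np.array([e[0]]),zt)[0]
    h=ray(d,cv2.convexHull(ct)[:,0].astype(float),zt); rr=np.hypot(*(h-q).T[:2])
    return q.round(4),'ell px',np.round(e[0],1),'rad',rr.min().round(4),rr.max().round(4)
def ray(d,uv,z):
    h=d['depth'].shape[0]; f=h/2/np.tan(np.radians(d['fov_y'])/2)
    c=np.c_[(uv[:,0]-d['cx'])/f,(uv[:,1]-d['cy'])/f,np.ones(len(uv))]
    M=R.from_rotvec(np.ravel(d['rvec'])).as_matrix(); o=-M.T@np.ravel(d['tvec']); w=c@M
    return o+w*((z-o[2])/w[:,2])[:,None]
E
python3 - <<'E'
from h import *
w=dict(np.load('pics/w1.npz')); t=dict(np.load('pics/top0.npz'))
print('potL w',circ(w,277,188,.061,.0335)); print('potL t',circ(t,377,221,.061,.0335,18))
print('sauL w',circ(w,174,208,.014,.034,50)); print('sauL t',circ(t,333,223,.014,.034,18))
print('sauS t',circ(t,225,197,.010,.028,15)); print('potS t',circ(t,261,162,.048,.0265,14))
P=cloud(w); print('table z',P[250,130],P[100,330])
print('slate',ray(t,np.array([[162.7,228.7]]),.008),'tin',ray(t,np.array([[192.5,194.7]]),.036))
to(.38,-.328,.036,75)
E
```

```text
potL w (array([ 0.3804, -0.3309,  0.061 ]), 'ell px', array([276.4, 188.6]), 'rad', np.float64(0.0323), np.float64(0.0349))
potL t (array([ 0.3792, -0.3282,  0.061 ]), 'ell px', array([378. , 221.4]), 'rad', np.float64(0.0332), np.float64(0.0347))
sauL w (array([ 0.3786, -0.2119,  0.014 ]), 'ell px', array([173., 208.]), 'rad', np.float64(0.0326), np.float64(0.0356))
sauL t (array([ 0.3781, -0.2088,  0.014 ]), 'ell px', array([332.8, 222.6]), 'rad', np.float64(0.033), np.float64(0.0346))
sauS t (array([0.4549, 0.1019, 0.01  ]), 'ell px', array([224.2, 196.5]), 'rad', np.float64(0.0278), np.float64(0.0287))
potS t (array([ 0.5496, -0.0048,  0.048 ]), 'ell px', array([260.8, 161.6]), 'rad', np.float64(0.0261), np.float64(0.0279))
table z [ 0.34039234 -0.13981061  0.00174464] [ 4.44161980e-01 -4.07162872e-01  2.73075717e-04]
slate [[0.36355068 0.27853163 0.008     ]] tin [[0.45843131 0.18883628 0.036     ]]
shift [  0.6  -2.5 164.9] turn [ 0.   0.  -0.4] up=tool [-0.     0.001 -1.   ]
```

```bash
python3 -m jog '[[[1,0,50,0,0,0,87],[1,0,100,0,0,0,87],[1,0,140,0,0,0,87],[1,0,165,0,0,0,87],[1,0,165,0,0,0,87],[1,0,165,0,0,0,60],[1,0,165,0,0,0,60],[1,0,165,0,0,0,60],[1,0,165,0,0,0,60],[1,0,165,0,0,0,60]]]' 15
python3 -m jog '[[[0,0,0,0,0,0,60],[0,0,0,0,0,0,60],[0,0,-30,0,0,0,60],[0,0,-80,0,0,0,60],[0,0,-130,0,0,0,60],[0,0,-164,0,0,0,60],[0,0,-164,0,0,0,60],[0,0,-164,0,0,0,60]]]'
python3 - <<'E'
from h import *
to(.3635,.2785,.20,75)
E
```

```text
time: 2.2
position: [0.3819, -0.3301, 0.0372]
tool_rot: [3.111, -0.418, 0.004]
ft_force: [-0.4, -1.6, 5.5]
grip_width: 0.75
grip_force: 14.8
time: 3.0
position: [0.381, -0.3287, 0.2]
tool_rot: [3.113, -0.418, 0.001]
ft_force: [-0.4, 0.3, -1.7]
grip_width: 0.749
grip_force: 15.0
shift [-177.1 -581.    -0.6] turn [ 0.  -0.  -0.3] up=tool [ 0.001  0.001 -1.   ]
```

```bash
python3 -m jog '[[[0,0,-50,0,0,0,60],[0,0,-100,0,0,0,60],[-3,-50,-100,0,0,0,60],[-6,-100,-100,0,0,0,60],[-9,-150,-100,0,0,0,60],[-11,-200,-100,0,0,0,60],[-14,-250,-100,0,0,0,60],[-17,-300,-100,0,0,0,60],[-19,-336,-100,0,0,0,60],[-19,-336,-100,0,0,0,60]]]'
python3 - <<'E'
from h import *
to(.3635,.2785,.10,75)
E
```

```text
time: 4.0
position: [0.4508, 0.0069, 0.2979]
tool_rot: [-3.114, 0.402, 0.005]
ft_force: [0.6, -0.1, -1.1]
grip_width: 0.751
grip_force: 15.0
shift [-152.8 -240.2  198.8] turn [-0.1  0.2  0.3] up=tool [-0.003 -0.002 -1.   ]
```

```bash
python3 -m jog '[[[-26,-40,0,0,0,0,60],[-52,-80,0,0,0,0,60],[-78,-120,0,0,0,0,60],[-104,-160,0,0,0,0,60],[-130,-200,40,0,0,0,60],[-153,-240,80,0,0,0,60],[-153,-240,130,0,0,0,60],[-153,-240,170,0,0,0,60],[-153,-240,199,0,0,0,60],[-153,-240,199,0,0,0,60]]]'
python3 - <<'E'
from h import *
d=shot('wrist','w2'); s=ctrl.get_state(); print(s['position'])
to(.3635,.2785,.0455,75)
E
```

```text
time: 5.0
position: [0.3621, 0.2691, 0.0949]
tool_rot: [3.109, -0.416, -0.02]
ft_force: [-1.1, -0.9, -1.2]
grip_width: 0.754
grip_force: 15.0
[0.36431194 0.27057718 0.09788351]
shift [-2.5 -7.6 52.4] turn [ 0.2  0.4 -0.3] up=tool [-0.008  0.003 -1.   ]
```

View pics/w2.png

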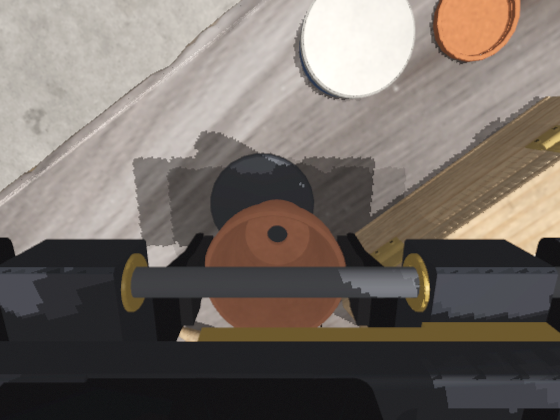

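The slate shows at about (262,195), partly behind the held pot, whose rim is centred near (276,265). I'll fit the slate's arc to get its centre.

```bash
python3 - <<'E'
from h import *
from scipy.optimize import least_squares
d=shot('wrist','w3'); img=d['image']
m=((img.max(2)<70)).astype(np.uint8); m[:150]=0; m[235:]=0; m[:,:195]=0; m[:,325:]=0
hsv=cv2.cvtColor(img,cv2.COLOR_RGB2HSV)
# upper arc edge of slate: first dark pixel per column
e=[]
for u in range(222,306,2):
    c=img[150:215,u].astype(float).mean(1); g=np.diff(cv2.GaussianBlur(c.reshape(-1,1),(1,5),0)[:,0]); k=np.where(c<62)[0]
    if len(k): e.append((u,150+k[0]))
q=ray(d,np.array(e,float),.008)[:,:2]
f=lambda p:np.hypot(*(q-p[:2]).T)-.042
r=least_squares(f,[.3635,.2785],loss='soft_l1',f_scale=.001); print('slate',r.x.round(4),np.abs(r.fun).max(),len(q))
org=((hsv[...,0]<14)&(hsv[...,1]>90)).astype(np.uint8); org[:190]=0;org[:,:195]=0;org[:,360:]=0
pts=np.array([(u,np.where(org[:,u])[0][0]) for u in range(212,342,3) if org[200:262,u].any()],float)
s=ctrl.get_state(); zr=s['position'][2]-.036+.061; q=ray(d,pts,zr)[:,:2]
r=least_squares(lambda p:np.hypot(*(q-p[:2]).T)-.0335,s['position'][:2],loss='soft_l1',f_scale=.001); print('pot',r.x.round(4),np.abs(r.fun).max(),s['position'])
to(.3635,.2785,.0455,75)
E
```

```text
slate [0.3631 0.2789] 0.014698948005489553 42
pot [0.366  0.2712] 0.0018871635861582026 [0.36638152 0.27173068 0.10010377]
shift [-4.4 -5.8 54.6] turn [ 0.   0.2 -0.3] up=tool [-0.003  0.001 -1.   ]
```

```bash
python3 -m jog '[[[-4,-6,0,0,0,0,60],[-4,-6,25,0,0,0,60],[-4,-6,45,0,0,0,60],[-4,-6,50,0,0,0,60],[-4,-6,53,0,0,0,60],[-4,-6,53,0,0,0,60],[-4,-6,54,0,0,0,60]]]'
python3 - <<'E'
from h import *
to(.3635,.2785,.0455,75)
E
```

```text
time: 5.8
position: [0.366, 0.2798, 0.048]
tool_rot: [-3.112, 0.419, -0.004]
ft_force: [-0.5, -1.1, -0.8]
grip_width: 0.748
grip_force: 15.0
shift [-2.1  1.9  2.4] turn [-0.1 -0.1 -0.3] up=tool [ 0.003 -0.002 -1.   ]
```

```bash
python3 -m jog '[[[-2,1,0,0,0,0,60],[-2,1,2,0,0,0,60],[-2,1,3,0,0,0,60],[-2,1,3,0,0,0,60]]]'
python3 -m jog '[[[0,0,0,0,0,0,70],[0,0,0,0,0,0,87],[0,0,0,0,0,0,87],[0,0,0,0,0,0,87],[0,0,-40,0,0,0,87],[0,0,-90,0,0,0,87],[0,0,-140,0,0,0,87],[0,0,-190,0,0,0,87],[0,0,-220,0,0,0,87],[0,0,-220,0,0,0,87]]]'
python3 - <<'E'
from h import *
d=shot('wrist','w4'); s=ctrl.get_state(); print(s['position'])
print('pot',circ(d,276,190,.069,.0335,60))
print('top',circ(shot('top','t4'),163,229,.069,.0335,18))
to(.45,.0,.28,75); to(.3785,-.2105,.20,75)
E
```

```text
time: 6.2
position: [0.3634, 0.2785, 0.045]
tool_rot: [3.113, -0.419, 0.002]
ft_force: [-3.7, -3.1, 12.4]
grip_width: 0.747
grip_force: 14.7
time: 7.2
position: [0.3648, 0.2803, 0.2679]
tool_rot: [-3.11, 0.418, -0.012]
ft_force: [0.4, 0.7, 0.2]
grip_width: 1.0
grip_force: 0.0
[0.3636844  0.27934328 0.2653239 ]
pot (array([0.3611, 0.2781, 0.069 ]), 'ell px', array([278.7, 182.1]), 'rad', np.float64(0.0329), np.float64(0.035))Traceback (most recent call last):
  File "<stdin>", line 4, in <module>
  File "h.py", line 32, in circ
    n,l,st,c=cv2.connectedComponentsWithStats(m); i=1+np.argmax(st[1:,4])
                                                      ~~~~~~~~~^^^^^^^^^^
    return _wrapfunc(a, 'argmax', axis=axis, out=out, **kwds)
    return bound(*args, **kwds)
ValueError: attempt to get argmax of an empty sequence
```

```bash
python3 - <<'E'
from h import *
to(.45,.0,.29,75); to(.382,-.2105,.25,75)
E
```

```text
shift [157.8 245.7 -26.3] turn [-0.  -0.1 -0.3] up=tool [ 0.001 -0.    -1.   ]
shift [147.7 466.7  13.7] turn [-0.  -0.1 -0.3] up=tool [ 0.001 -0.    -1.   ]
```

```bash
python3 -m jog '[[[26,41,-10,0,0,0,87],[53,82,-20,0,0,0,87],[80,123,-20,0,0,0,87],[106,164,-20,0,0,0,87],[132,205,-20,0,0,0,87],[158,246,-20,0,0,0,87],[156,295,-10,0,0,0,87],[153,345,0,0,0,0,87],[151,395,14,0,0,0,87],[149,440,14,0,0,0,87]]]'
python3 -m jog '[[[-1,26,20,0,0,0,87],[-1,26,60,0,0,0,87],[-1,26,90,0,0,0,87],[-1,26,90,0,0,0,87],[-1,26,90,0,0,0,87]]]'
python3 - <<'E'
from h import *
d=shot('wrist','w5'); s=ctrl.get_state(); print(s['position'])
m=circ(d,276,190,.014,.034,60); print(m)
to(m[0][0],m[0][1],.004,75)
E
```

```text
time: 8.3
position: [0.3873, -0.1859, 0.2455]
tool_rot: [-3.112, 0.418, 0.01]
ft_force: [1.4, -0.6, 1.2]
grip_width: 1.001
grip_force: 0.0
time: 8.8
position: [0.3816, -0.2093, 0.1586]
tool_rot: [-3.113, 0.417, 0.004]
ft_force: [0.2, 0.7, 0.0]
grip_width: 0.997
grip_force: 0.0
[ 0.38270004 -0.20981846  0.15998264]
(array([ 0.3787, -0.2105,  0.014 ]), 'ell px', array([277.2, 191.5]), 'rad', np.float64(0.0326), np.float64(0.0349))
shift [ -3.7   1.7 156. ] turn [ 0.   0.  -0.3] up=tool [-0.  0. -1.]
```

```bash
python3 -m jog '[[[-4,2,50,0,0,0,87],[-4,2,100,0,0,0,87],[-4,2,140,0,0,0,87],[-4,2,155,0,0,0,87],[-4,2,156,0,0,0,87],[-4,2,156,0,0,0,60],[-4,2,156,0,0,0,60],[-4,2,156,0,0,0,60],[-4,2,156,0,0,0,60],[-4,2,156,0,0,0,60]]]' 12
python3 -m jog '[[[0,0,0,0,0,0,60],[0,0,-30,0,0,0,60],[0,0,-80,0,0,0,60],[0,0,-130,0,0,0,60],[0,0,-180,0,0,0,60],[0,0,-230,0,0,0,60],[0,0,-280,0,0,0,60],[0,0,-280,0,0,0,60],[0,0,-280,0,0,0,60]]]'
python3 - <<'E'
from h import *
d=shot('wrist','w6'); s=ctrl.get_state(); print(s['position'])
to(.45,.0,.28,75); to(.362,.279,.13,75)
E
```

```text
time: 9.85
position: [0.3792, -0.2115, 0.005]
tool_rot: [3.112, -0.418, 0.004]
ft_force: [-0.3, -0.2, 6.9]
grip_width: 0.762
grip_force: 11.8
time: 10.75
position: [0.3784, -0.211, 0.2848]
tool_rot: [3.112, -0.418, 0.004]
ft_force: [-0.2, -0.0, -1.5]
grip_width: 0.76
grip_force: 11.8
[ 0.37760773 -0.2106476   0.28313328]
shift [  14.2 -222.3    3.1] turn [ 0.   0.  -0.3] up=tool [-0.  0. -1.]
shift [-144.3 -468.2  153.1] turn [ 0.   0.  -0.3] up=tool [-0.  0. -1.]
```

View pics/w6.png

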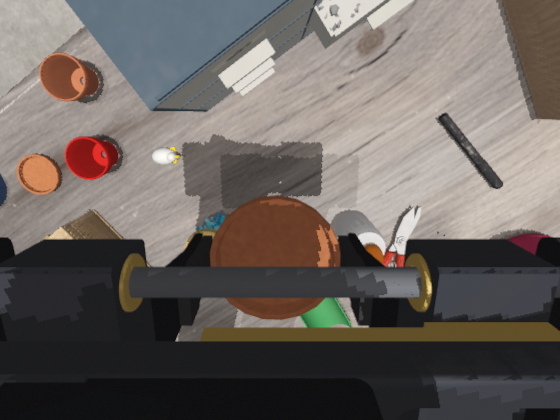

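The large saucer is held level, centred near (275,257). I'll carry it to the slate.

```bash
python3 -m jog '[[[3,-45,0,0,0,0,60],[6,-90,0,0,0,0,60],[9,-135,0,0,0,0,60],[12,-180,0,0,0,0,60],[14,-222,0,0,0,0,60],[-12,-264,0,0,0,0,60],[-40,-305,0,0,0,0,60],[-67,-346,0,0,0,0,60],[-94,-387,20,0,0,0,60],[-120,-428,40,0,0,0,60]]]'
python3 -m jog '[[[-24,-40,20,0,0,0,60],[-24,-40,60,0,0,0,60],[-24,-40,110,0,0,0,60],[-24,-40,110,0,0,0,60],[-24,-40,110,0,0,0,60]]]'
python3 - <<'E'
from h import *
from scipy.optimize import least_squares
d=shot('wrist','w7'); s=ctrl.get_state(); print(s['position'])
to(.362,.279,.0745,75)
E
```

```text
time: 11.8
position: [0.3751, 0.23, 0.2437]
tool_rot: [3.112, -0.419, -0.002]
ft_force: [1.3, 0.1, -0.6]
grip_width: 0.761
grip_force: 11.8
time: 12.3
position: [0.363, 0.2731, 0.1348]
tool_rot: [3.112, -0.418, -0.006]
ft_force: [0.3, -0.6, 0.2]
grip_width: 0.761
grip_force: 11.8
[0.364484   0.27389815 0.13641502]
shift [-3.7 -4.2 61.9] turn [-0.   0.  -0.3] up=tool [-0.    -0.001 -1.   ]
```

```bash
python3 -m jog '[[[-4,-4,0,0,0,0,60],[-4,-4,30,0,0,0,60],[-4,-4,50,0,0,0,60],[-4,-4,57,0,0,0,60],[-4,-4,57,0,0,0,60],[-4,-4,57,0,0,0,60],[-4,-4,57,0,0,0,60]]]'
python3 - <<'E'
from h import *
s=ctrl.get_state(); print(s['position'])
to(.362,.279,.0745,75)
E
```

```text
time: 13.05
position: [0.3624, 0.2793, 0.08]
tool_rot: [-3.112, 0.419, -0.004]
ft_force: [0.9, 0.8, -0.6]
grip_width: 0.761
grip_force: 11.8
[0.36235347 0.27927228 0.07997911]
shift [-0.3  0.4  5.5] turn [-0.1 -0.1 -0.3] up=tool [ 0.002 -0.001 -1.   ]
```

```bash
python3 -m jog '[[[0,0,3,0,0,0,60],[0,0,5,0,0,0,60],[0,0,6,0,0,0,60],[0,0,6,0,0,0,60]]]'
python3 -m jog '[[[0,0,0,0,0,0,70],[0,0,0,0,0,0,87],[0,0,0,0,0,0,87],[0,0,0,0,0,0,87],[0,0,-40,0,0,0,87],[0,0,-90,0,0,0,87],[0,0,-140,0,0,0,87],[0,0,-190,0,0,0,87],[0,0,-190,0,0,0,87],[0,0,-190,0,0,0,87]]]'
python3 - <<'E'
from h import *
d=shot('wrist','w8'); s=ctrl.get_state(); print(s['position'])
print('sau',circ(d,276,190,.083,.0335,70))
to(.4965,-.02,.27,20); to(.5496,-.0048,.20,20)
E
```

```text
time: 13.45
position: [0.3619, 0.2788, 0.0739]
tool_rot: [3.113, -0.419, 0.001]
ft_force: [-2.3, -2.6, 11.0]
grip_width: 0.76
grip_force: 11.8
time: 14.45
position: [0.3619, 0.279, 0.2636]
tool_rot: [-3.113, 0.419, -0.004]
ft_force: [-1.3, -1.3, 0.1]
grip_width: 1.001
grip_force: 0.0
[0.36116381 0.27838351 0.26217894]
sau (array([0.3618, 0.2788, 0.083 ]), 'ell px', array([275.4, 182.1]), 'rad', np.float64(0.0329), np.float64(0.0358))
shift [209.4 252.   -7.6] turn [ 0.  -0.  54.7] up=tool [ 0.     0.001 -1.   ]
shift [256.6 223.3  62.3] turn [ 0.  -0.  54.7] up=tool [ 0.     0.001 -1.   ]
```

View pics/w8.png

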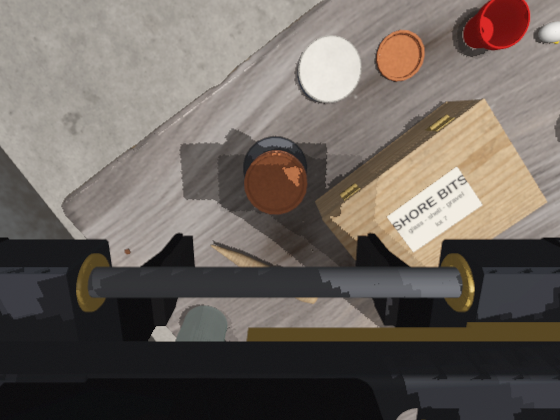

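The large saucer now lies on the pot, centred near (276,182). Before turning for the small pot, I'll check the wrist joint's margin.

```bash
python3 - <<'E'
from h import *
print(ctrl.get_state()['joint_positions'].round(2) if hasattr(ctrl.get_state()['joint_positions'],'round') else ctrl.get_state()['joint_positions'])
E
```

```text
[ 0.29 -0.13 -0.91  1.82 -0.11  1.41 -2.44]
```

```bash
python3 -m jog '[[[37,32,-5,0,0,-125,65],[73,64,-5,0,0,-125,65],[110,96,-5,0,0,-125,65],[147,128,-5,0,0,-125,65],[184,160,-5,0,0,-125,65],[220,192,-5,0,0,-125,65],[257,223,0,0,0,-125,65],[257,223,0,0,0,-125,65],[257,223,0,0,0,-125,65],[257,223,0,0,0,-125,65]]]'
python3 - <<'E'
from h import *
to(.5496,-.0048,.17,20); print(ctrl.get_state()['joint_positions'])
E
```

```text
time: 15.5
position: [0.5493, -0.0046, 0.2597]
tool_rot: [-2.588, -1.773, 0.005]
ft_force: [-0.7, 0.3, 0.2]
grip_width: 0.752
grip_force: 0.0
shift [-0.   0.8 89.7] turn [ -0.3  -0.1 -41.2] up=tool [-0.001 -0.005 -1.   ]
[ 0.50143453  0.1320546  -0.59027465  1.62597849  0.0724224   1.4111355
 -0.46608122]
```

```bash
python3 -m jog '[[[0,0,0,0,0,-41,67],[0,0,0,0,0,-41,67],[0,0,30,0,0,-41,67],[0,0,60,0,0,-41,67],[0,0,70,0,0,-41,67],[0,0,70,0,0,-41,67],[0,0,70,0,0,-41,67]]]'
python3 - <<'E'
from h import *
d=shot('wrist','w9'); s=ctrl.get_state(); print(s['position'],s['joint_positions'])
m=circ(d,276,190,.048,.0265,60); print(m)
to(m[0][0],m[0][1],.025,20)
E
```

```text
time: 16.2
position: [0.5497, -0.0041, 0.1916]
tool_rot: [-1.815, -2.562, 0.001]
ft_force: [1.1, -0.0, 0.0]
grip_width: 0.769
grip_force: 0.0
[ 0.55032192 -0.0041138   0.1924735 ] [ 0.53961251  0.17551549 -0.64175616  1.72362021  0.10886707  1.27898897
  0.21213688]
(array([ 0.5493, -0.004 ,  0.048 ]), 'ell px', array([274.6, 190.6]), 'rad', np.float64(0.0255), np.float64(0.0273))
shift [  0.4  -0.9 167.5] turn [-0.  -0.  -0.6] up=tool [ 0.001 -0.    -1.   ]
```

View pics/w9.png

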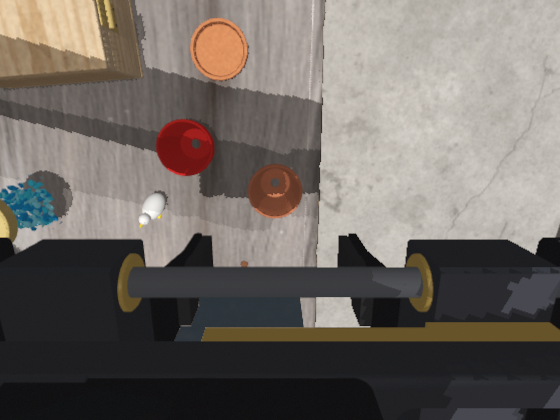

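The small pot is centred under the gripper at (275,190). The red look-alike at (185,147) clears the fingers, and the gull is at (153,208). I'll descend and grasp.

```bash
python3 -m jog '[[[0,-1,50,0,0,0,67],[0,-1,100,0,0,0,67],[0,-1,140,0,0,0,67],[0,-1,160,0,0,0,67],[0,-1,167,0,0,0,67],[0,-1,167,0,0,0,67],[0,-1,167,0,0,0,45],[0,-1,167,0,0,0,45],[0,-1,167,0,0,0,45],[0,-1,167,0,0,0,45]]]' 12
python3 -m jog '[[[0,0,0,0,0,0,45],[0,0,-30,0,0,0,45],[0,0,-80,0,0,0,45],[0,0,-130,0,0,0,45],[0,0,-180,0,0,0,45],[0,0,-220,0,0,0,45],[0,0,-220,0,0,0,45],[0,0,-220,0,0,0,45]]]'
python3 - <<'E'
from h import *
to(.3618,.2788,.2,20)
E
```

```text
time: 17.25
position: [0.5504, -0.0048, 0.027]
tool_rot: [1.812, 2.564, 0.001]
ft_force: [-1.4, -1.6, 4.8]
grip_width: 0.588
grip_force: 12.0
time: 18.05
position: [0.5497, -0.0046, 0.2463]
tool_rot: [1.812, 2.564, 0.001]
ft_force: [-0.3, -0.2, -0.2]
grip_width: 0.586
grip_force: 12.0
shift [330.  -82.5  45.8] turn [ 0.1  0.1 -0.5] up=tool [-0.001  0.001 -1.   ]
```

```bash
python3 -m jog '[[[47,-12,0,0,0,0,45],[94,-24,0,0,0,0,45],[141,-36,0,0,0,0,45],[188,-48,0,0,0,0,45],[235,-60,0,0,0,0,45],[282,-72,20,0,0,0,45],[330,-82,45,0,0,0,45],[330,-82,80,0,0,0,45],[330,-82,95,0,0,0,45],[330,-82,95,0,0,0,45]]]'
python3 - <<'E'
from h import *
d=shot('wrist','w10'); print(ctrl.get_state()['position'])
to(.3618,.2788,.106,20)
E
```

```text
time: 19.05
position: [0.3587, 0.2774, 0.1468]
tool_rot: [-1.808, -2.564, 0.011]
ft_force: [-0.3, -0.3, -0.3]
grip_width: 0.585
grip_force: 12.0
[0.36018261 0.2779192  0.14857618]
shift [ 0.3  2.  42.6] turn [-0.3 -0.  -0.5] up=tool [ 0.    -0.005 -1.   ]
```

View pics/w10.png

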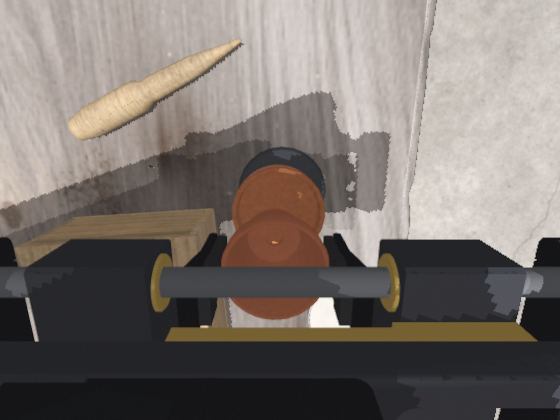

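The small pot at (275,265) is held upright and lined up over the large saucer at (279,205). I'll lower it.

```bash
python3 -m jog '[[[0,2,20,0,0,0,45],[0,2,35,0,0,0,45],[0,2,40,0,0,0,45],[0,2,40,0,0,0,45],[0,2,40,0,0,0,45],[0,2,40,0,0,0,45]]]'
python3 - <<'E'
from h import *
print(ctrl.get_state()['position'])
to(.3618,.2788,.1,20)
E
```

```text
time: 19.7
position: [0.3645, 0.28, 0.1116]
tool_rot: [1.813, 2.565, 0.002]
ft_force: [-0.2, 0.1, -0.3]
grip_width: 0.585
grip_force: 12.0
[0.36447677 0.28000368 0.11155556]
shift [-0.2 -2.9 11.6] turn [ 0.1  0.  -0.5] up=tool [ 0.     0.002 -1.   ]
```

```bash
python3 -m jog '[[[0,-3,5,0,0,0,45],[0,-3,8,0,0,0,45],[0,-3,10,0,0,0,45],[0,-3,11,0,0,0,45],[0,-3,11.5,0,0,0,45],[0,-3,11.5,0,0,0,45]]]'
python3 -m jog '[[[0,0,0,0,0,0,45],[0,0,0,0,0,0,67],[0,0,0,0,0,0,67],[0,0,0,0,0,0,67],[0,0,-30,0,0,0,67],[0,0,-80,0,0,0,67],[0,0,-120,0,0,0,67],[0,0,-160,0,0,0,67],[0,0,-160,0,0,0,67],[0,0,-160,0,0,0,67]]]'
python3 - <<'E'
from h import *
d=shot('wrist','w11'); print(ctrl.get_state()['position'])
try: print('pot',circ(d,276,190,.122,.0265,75))
except Exception as e: print(e)
P=cloud(d); print('top z',np.nanpercentile(P[150:230,230:320,2],[50,90,97]))
to(.455,.1025,.18,-45)
E
```

```text
time: 20.3
position: [0.3616, 0.2795, 0.1008]
tool_rot: [1.812, 2.565, 0.001]
ft_force: [-3.2, -1.9, 13.5]
grip_width: 0.586
grip_force: 12.0
time: 21.3
position: [0.3613, 0.2788, 0.2593]
tool_rot: [1.813, 2.565, 0.001]
ft_force: [0.4, -0.7, -1.2]
grip_width: 0.772
grip_force: 0.0
[0.36062477 0.27830979 0.25825024]
pot (array([0.3574, 0.2864, 0.122 ]), 'ell px', array([273.3, 183.2]), 'rad', np.float64(0.0291), np.float64(0.0349))
top z [0.0078822  0.11560473 0.12153665]
shift [-197.2   30.4   78.3] turn [-0.   0.1 64.5] up=tool [-0.    -0.001 -1.   ]
```

View pics/w11.png

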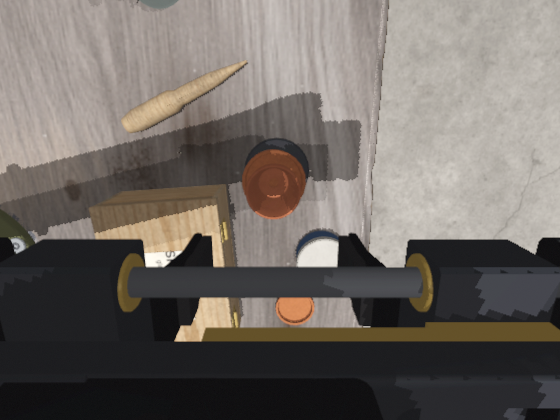

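The small pot stands in the large saucer, near (274,190). I'll check its centre from depth, then go to the small saucer.

```bash
python3 - <<'E'
from h import *
d=dict(np.load('pics/w11.npz')); P=cloud(d)[140:232,225:325].reshape(-1,3)
q=P[(P[:,2]>.113)&(P[:,2]<.13)]; print(len(q),cv2.minEnclosingCircle(q[:,:2].astype(np.float32)),np.nanmedian(q[:,2]))
to(.455,.1025,.18,-50)
E
python3 -m jog '[[[-40,6,0,0,0,69,67],[-80,12,0,0,0,69,67],[-120,18,0,0,0,69,67],[-160,24,0,0,0,69,67],[-197,30,10,0,0,69,67],[-197,30,40,0,0,69,67],[-197,30,78,0,0,69,67],[-197,30,78,0,0,69,67],[-197,30,78,0,0,69,67],[-197,30,78,0,0,69,67]]]'
python3 - <<'E'
from h import *
d=shot('wrist','w12'); s=ctrl.get_state(); print(s['position'],s['joint_positions'][6])
m=circ(d,276,190,.010,.028,50); print(m)
to(m[0][0],m[0][1],.004,-50)
E
```

```text
829 ((0.3596567213535309, 0.27805450558662415), 0.026710378006100655) 0.12059449052287591
shift [-197.2   30.4   78.3] turn [-0.   0.1 69.5] up=tool [-0.    -0.001 -1.   ]
time: 22.35
position: [0.4546, 0.1031, 0.1804]
tool_rot: [-2.944, -1.093, 0.002]
ft_force: [0.2, -0.1, -0.1]
grip_width: 0.772
grip_force: 0.0
[0.45497592 0.1032155  0.18092885] -1.1126378883474566
(array([0.4552, 0.1021, 0.01  ]), 'ell px', array([276.6, 184.2]), 'rad', np.float64(0.0272), np.float64(0.029))
shift [ -0.5   1.1 176.9] turn [-0.   0.   0.7] up=tool [-0. -0. -1.]
```

```bash
python3 -m jog '[[[0,1,50,0,0,0,69],[0,1,100,0,0,0,69],[0,1,145,0,0,0,69],[0,1,170,0,0,0,69],[0,1,177,0,0,0,69],[0,1,177,0,0,0,69],[0,1,177,0,0,0,48],[0,1,177,0,0,0,48],[0,1,177,0,0,0,48],[0,1,177,0,0,0,48]]]' 10
python3 -m jog '[[[0,0,0,0,0,0,48],[0,0,-30,0,0,0,48],[0,0,-80,0,0,0,48],[0,0,-130,0,0,0,48],[0,0,-180,0,0,0,48],[0,0,-220,0,0,0,48],[0,0,-220,0,0,0,48],[0,0,-220,0,0,0,48]]]'
python3 - <<'E'
from h import *
to(.3605,.2785,.2,-50)
E
```

```text
time: 23.4
position: [0.4571, 0.1023, 0.0056]
tool_rot: [2.946, 1.087, 0.004]
ft_force: [-1.5, 0.1, 7.1]
grip_width: 0.615
grip_force: 9.9
time: 24.2
position: [0.4561, 0.1022, 0.2249]
tool_rot: [2.946, 1.087, 0.003]
ft_force: [-0.6, -0.0, -1.6]
grip_width: 0.623
grip_force: 10.0
shift [  41.8 -196.2   24.5] turn [ 0.1 -0.1  0.5] up=tool [ 0.001  0.002 -1.   ]
```

```bash
python3 -m jog '[[[8,-40,0,0,0,0,48],[17,-80,0,0,0,0,48],[25,-120,0,0,0,0,48],[34,-160,0,0,0,0,48],[42,-196,20,0,0,0,48],[42,-196,50,0,0,0,48],[42,-196,70,0,0,0,48],[42,-196,70,0,0,0,48],[42,-196,70,0,0,0,48],[42,-196,70,0,0,0,48]]]'
python3 - <<'E'
from h import *
d=shot('wrist','w13'); print(ctrl.get_state()['position'])
to(.3605,.2785,.127,-50)
E
```

```text
time: 25.2
position: [0.3607, 0.2787, 0.1547]
tool_rot: [-2.947, -1.087, -0.001]
ft_force: [0.9, -0.1, -1.0]
grip_width: 0.623
grip_force: 10.0
[0.36095896 0.27875068 0.15494489]
shift [-0.5 -0.1 27.9] turn [ 0.  -0.1  0.5] up=tool [ 0.001  0.    -1.   ]
```

View pics/w13.png

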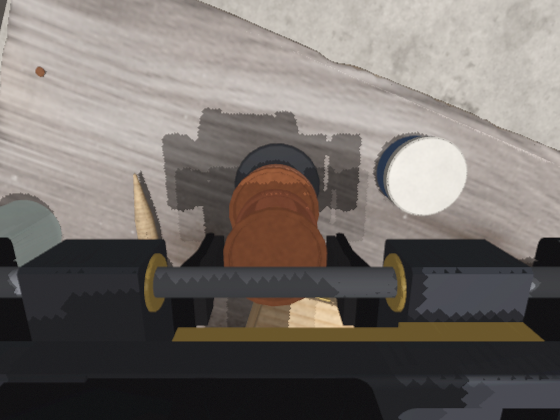

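The small saucer at (275,250) is held level and lined up over the stack. I'll lower it and release.

```bash
python3 -m jog '[[[0,0,12,0,0,0,48],[0,0,20,0,0,0,48],[0,0,24,0,0,0,48],[0,0,26,0,0,0,48],[0,0,28,0,0,0,48],[0,0,28,0,0,0,48]]]'
python3 -m jog '[[[0,0,0,0,0,0,48],[0,0,0,0,0,0,69],[0,0,0,0,0,0,69],[0,0,0,0,0,0,69],[0,0,-30,0,0,0,69],[0,0,-80,0,0,0,69],[0,0,-130,0,0,0,69],[0,0,-150,0,0,0,69],[0,0,-150,0,0,0,69],[0,0,-150,0,0,0,69]]]'
python3 - <<'E'
from h import *
d=shot('wrist','w14'); print(ctrl.get_state()['position'])
P=cloud(d)[130:240,215:335].reshape(-1,3)
q=P[(P[:,2]>.122)&(P[:,2]<.145)]; print(len(q),cv2.minEnclosingCircle(q[:,:2].astype(np.float32)),np.nanpercentile(q[:,2],[10,50,90]))
A=np.c_[q[:,:2]-q[:,:2].mean(0),np.ones(len(q))]; print('tilt',np.linalg.lstsq(A,q[:,2],rcond=None)[0])
to(.4337,-.0735,.20,-14)
E
```

```text
time: 25.85
position: [0.361, 0.2793, 0.1272]
tool_rot: [-2.947, -1.088, -0.002]
ft_force: [-2.6, -1.2, 6.0]
grip_width: 0.619
grip_force: 9.9
time: 26.85
position: [0.3601, 0.2784, 0.2756]
tool_rot: [2.947, 1.087, -0.0]
ft_force: [0.3, -0.7, 0.2]
grip_width: 0.792
grip_force: 0.0
[0.35969245 0.27810161 0.27486174]
2561 ((0.3578310012817383, 0.2778567671775818), 0.02809271030128002) [0.12495542 0.12610493 0.13165998]
tilt [-0.00543504  0.00175984  0.12720296]
shift [-172.   315.4   75. ] turn [ -0.1   0.1 -35.5] up=tool [-0.002 -0.001 -1.   ]
```

View pics/w14.png

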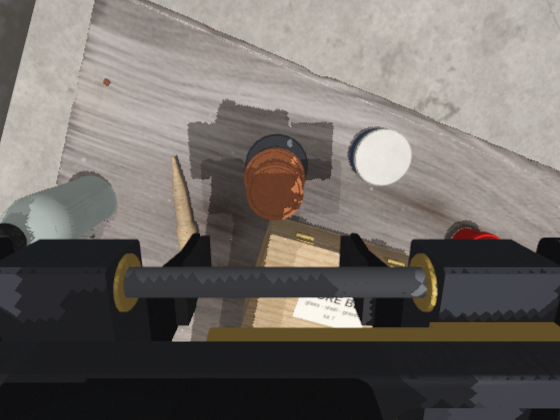

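The small saucer is on the small pot, level and near (274,190). Now to hover over the gull, between the jar and the cabinet.

```bash
python3 -m jog '[[[-12,48,0,0,0,-35,60],[-24,97,0,0,0,-35,60],[-36,145,0,0,0,-35,60],[-48,194,0,0,0,-35,60],[-90,235,0,0,0,-35,60],[-131,275,0,0,0,-35,60],[-172,315,10,0,0,-35,60],[-172,315,50,0,0,-35,60],[-172,315,75,0,0,-35,60],[-172,315,75,0,0,-35,60]]]' 5
python3 - <<'E'
from h import *
d=shot('wrist','w15'); s=ctrl.get_state(); print(s['position'],s['joint_positions'][6])
img=d['image']; m=((img.min(2)>150)&(np.ptp(img,axis=2)<45)).astype(np.uint8)
k=np.zeros_like(m); cv2.circle(k,(276,188),45,1,-1); m&=k
n,l,st,c=cv2.connectedComponentsWithStats(m); i=1+np.argmax(st[1:,4]); ys,xs=np.where(l==i)
q=ray(d,np.c_[xs,ys].astype(float),.012)[:,:2]
w,V=np.linalg.eigh(np.cov(q.T)); print('px',c[i],'mean',q.mean(0),'long',np.degrees(np.arctan2(*V[::-1,1])),'sd',np.sqrt(w))
r=cv2.minAreaRect(q.astype(np.float32)*1000); print(r)
P=cloud(d); g=P[l==i]; print('z',np.nanpercentile(g[:,2],[5,50,95]))
y=((img[...,0]>170)&(img[...,2]<100)&(img[...,1]>130)).astype(np.uint8)&k; ys,xs=np.where(y); print('yellow px',list(zip(xs,ys))[:40:4], ray(d,np.array([[xs.mean(),ys.mean()]]),.002))
cv2.imwrite('pics/c15.png',cv2.resize(img[90:290,130:430,::-1],None,fx=2.6,fy=2.6))
E
```

```text
time: 27.9
position: [0.4297, -0.0731, 0.1954]
tool_rot: [-2.478, -1.914, 0.01]
ft_force: [-0.5, 0.1, 0.3]
grip_width: 0.689
grip_force: 0.0
[ 0.43179077 -0.07209031  0.19820061] -0.08574013257151566
px [270.19250318 212.16709022] mean [ 0.41394942 -0.10408356] long 152.01662891547087 sd [0.01126023 0.0216997 ]
((416.7986755371094, -104.86321258544922), (47.30320358276367, 89.99982452392578), 70.26942443847656)
z [-1.26316581e-03 -6.09045135e-05  1.26880108e-03]
yellow px [(np.int64(271), np.int64(190)), (np.int64(279), np.int64(202)), (np.int64(281), np.int64(203))] [[ 0.42524311 -0.09443321  0.002     ]]
```

View pics/c15.png

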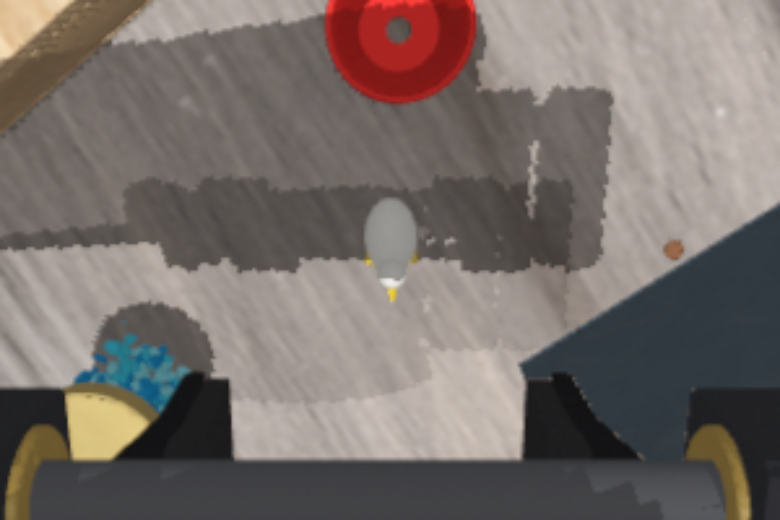

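In this view the gull is at about px (280,182), heading straight down the image, so the pinch yaw is right. The jar is lower left, the cabinet lower right and the red pot above at (283,100). I'll tilt the tool towards the free side (+x tool) as it descends.

```bash
python3 - <<'E'
from h import *
d=dict(np.load('pics/w15.npz')); s=ctrl.get_state(); print(s['position'])
b=ray(d,np.array([[280.,181.5]]),.013)[0]; f=ray(d,np.array([[280.5,190.3]]),.001)[0]; print('body',b,'feet',f)
t=dict(np.load('pics/top0.npz')); 
print('jar', ray(t,np.array([[299.5,245]]),.09))
to(b[0],b[1],.011,-14); to(f[0],f[1],.011,-14)
P=cloud(d); g=P[170:196,272:288].reshape(-1,3); g=g[g[:,2]>.008]; print(g.mean(0), np.percentile(g[:,2],95))
E
```

```text
[ 0.43179077 -0.07209031  0.19820061]
body [ 0.43298651 -0.07304784  0.013     ] feet [ 0.43045897 -0.08534074  0.001     ]
jar [[ 0.31579009 -0.10927387  0.09      ]]
shift [ -0.8   2.7 187.2] turn [-0.4 -0.1 -0.5] up=tool [ 0.001 -0.007 -1.   ]
shift [-13.3   3.4 187.2] turn [-0.4 -0.1 -0.5] up=tool [ 0.001 -0.007 -1.   ]
[ 0.43265922 -0.07240424  0.01796918] 0.025225029772785436
```

```bash
python3 -m jog '[[[0,0,50,0,0,0,45],[0,0,80,0,-13,0,45],[0,0,80,0,-13,0,45],[0,0,80,0,-13,0,45],[0,0,80,0,-13,0,45]]]'
python3 - <<'E'
from h import *
to(.4328,-.0745,.011,-14); print(ctrl.get_state()['position'])
E
```

```text
time: 28.45
position: [0.4354, -0.0716, 0.1223]
tool_rot: [2.363, 1.834, -0.266]
ft_force: [0.4, -0.7, -1.2]
grip_width: 0.522
grip_force: 0.0
shift [ 21.4  -1.9 109.2] turn [ 0.  12.9 -0.4] up=tool [-0.223  0.001 -0.975]
[ 0.43536159 -0.07159668  0.12225047]
```

```bash
python3 -m jog '[[[8,-1,40,0,0,0,45],[15,-2,75,0,0,0,45],[19,-2,98,0,0,0,45],[21,-2,109,0,0,0,45],[21,-2,109,0,0,0,45]]]'
python3 -m jog '[[[0,0,0,0,0,0,45],[0,0,0,0,0,0,12],[0,0,0,0,0,0,12],[0,0,0,0,0,0,12],[0,0,0,0,0,0,12],[0,0,0,0,0,0,12],[0,0,0,0,0,0,12]]]' 5
python3 - <<'E'
from h import *
to(.4328,-.0745,.011,-14); print(ctrl.get_state()['position'])
E
```

```text
time: 28.95
position: [0.4308, -0.0771, 0.01]
tool_rot: [2.367, 1.829, -0.271]
ft_force: [0.3, 1.1, -1.0]
grip_width: 0.518
grip_force: 0.0
time: 29.65
position: [0.4316, -0.0761, 0.0106]
tool_rot: [2.364, 1.831, -0.269]
ft_force: [-0.6, 0.8, 3.1]
grip_width: 0.238
grip_force: 5.0
shift [ 1.7  0.8 -0.8] turn [-0.  13.  -0.5] up=tool [-0.225  0.001 -0.974]
[ 0.43155884 -0.07607477  0.01056122]
```

```bash
python3 -m jog '[[[0,0,0,0,0,0,12],[-5,0,-20,0,0,0,12],[-11,0,-49,0,0,0,12],[-22,0,-97,0,0,0,12],[-33,0,-146,0,0,0,12],[-45,0,-195,0,0,0,12],[-45,0,-195,0,0,0,12],[-45,0,-195,0,0,0,12]]]' 8
python3 - <<'E'
from h import *
s=ctrl.get_state();print(s['position'],s['joint_positions'],s['grip_width'])
to(.45,.10,.21,-14); to(.3585,.281,.2,-14)
E
```

```text
time: 30.45
position: [0.4317, -0.0762, 0.211]
tool_rot: [2.364, 1.829, -0.267]
ft_force: [0.1, -0.7, -1.6]
grip_width: 0.237
grip_force: 8.0
[ 0.4316518  -0.07615024  0.21101358] [ 0.62940577 -0.08281667 -0.65653084  1.92549697  0.17272047  1.34578434
 -0.32151195] 0.23657512831953875
shift [170.8 -26.4 -38.5] turn [ 0.1 13.  -0.5] up=tool [-0.225  0.002 -0.974]
shift [ 321.4 -160.3  -63.3] turn [ 0.1 13.  -0.5] up=tool [-0.225  0.002 -0.974]
```

```bash
python3 -m jog '[[[43,-7,-10,0,0,0,12],[86,-13,-20,0,0,0,12],[128,-20,-30,0,0,0,12],[171,-26,-39,0,0,0,12],[209,-60,-45,0,0,0,12],[246,-93,-51,0,0,0,12],[283,-127,-57,0,0,0,12],[318,-160,-63,0,0,0,12],[318,-160,-63,0,0,0,12],[318,-160,-63,0,0,0,12]]]'
python3 - <<'E'
from h import *
to(.3585,.278,.143,-14)
E
```

```text
time: 31.45
position: [0.3556, 0.278, 0.1983]
tool_rot: [2.361, 1.837, -0.275]
ft_force: [-0.1, -0.7, -0.9]
grip_width: 0.234
grip_force: 8.0
shift [13.3  3.  53.7] turn [-0.2 13.1 -0.2] up=tool [-0.227 -0.003 -0.974]
```

```bash
python3 -m jog '[[[0,1,0,0,0,0,12],[7,1,30,0,0,0,12],[11,1,45,0,0,0,12],[13,1,53,0,0,0,12],[13,1,53,0,0,0,12],[13,1,53,0,0,0,12],[13,1,53,0,0,0,12]]]'
python3 - <<'E'
from h import *
d=shot('side','s16'); print(ctrl.get_state()['position'])
to(.3585,.278,.137,-14)
cv2.imwrite('pics/c16.png',cv2.resize(d['image'][170:320,320:520,::-1],None,fx=4,fy=4))
E
```

```text
time: 32.15
position: [0.359, 0.2785, 0.1464]
tool_rot: [2.365, 1.831, -0.267]
ft_force: [-0.1, 0.5, -0.4]
grip_width: 0.237
grip_force: 8.0
[0.35897361 0.27854641 0.14642347]
shift [ 1.5 -0.3  9.3] turn [ 0.  12.9 -0.5] up=tool [-0.224  0.001 -0.975]
```

View pics/c16.png

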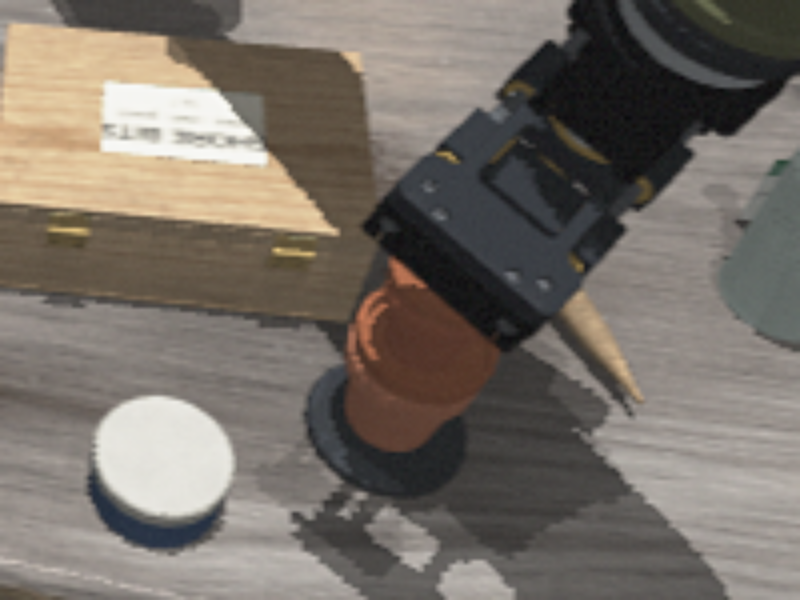

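The side view shows the tower standing plumb on the slate at crop (390,440), under the gripper. The tin is untouched. I'll lower the gull and release.

```bash
python3 -m jog '[[[1,0,4,0,0,0,12],[1,0,7,0,0,0,12],[2,0,9,0,0,0,12],[2,0,9.5,0,0,0,12],[2,0,9.5,0,0,0,12]]]'
python3 - <<'E'
from h import *
to(.3585,.278,.1366,-14)
E
```

```text
time: 32.7
position: [0.3586, 0.2781, 0.1362]
tool_rot: [2.364, 1.831, -0.269]
ft_force: [0.0, -1.0, 3.7]
grip_width: 0.239
grip_force: 8.0
shift [-0.2 -0.  -0.4] turn [-0.  13.  -0.5] up=tool [-0.225  0.    -0.974]
```

Contact force is 3.7 N, so the gull is seated. Next I release it slowly and rise vertically.

```bash
python3 -m jog '[[[0,0,0,0,0,0,26],[0,0,0,0,0,0,36],[0,0,0,0,0,0,45],[0,0,0,0,0,0,45],[-4,0,-15,0,0,0,45],[-11,0,-49,0,0,0,45],[-22,0,-97,0,0,0,45],[-30,0,-130,0,0,0,45],[-30,0,-130,0,13,0,45],[-30,0,-130,0,13,0,45]]]'
python3 -m jog '[[[0,0,0,0,0,0,45],[0,0,0,0,0,0,45]]]'
python3 - <<'E'
from h import *
d=shot('wrist','w17'); s=ctrl.get_state(); print(s['position'])
P=cloud(d); Q=P[110:260,190:360].reshape(-1,3)
for a,b in [(.139,.17),(.122,.1355)]:
    q=Q[(Q[:,2]>a)&(Q[:,2]<b)]; print(len(q),q.mean(0) if len(q) else 0, cv2.minEnclosingCircle(q[:,:2].astype(np.float32)), np.nanmax(q[:,2]))
im=cv2.resize(d['image'][110:260,180:380,::-1],None,fx=2,fy=2)
e=ctrl.get_image('side')['image'][170:320,320:520,::-1]
cv2.imwrite('pics/c17.png',np.hstack([im,cv2.resize(e,None,fx=2,fy=2)]))
E
```

```text
time: 33.7
position: [0.3595, 0.2789, 0.2711]
tool_rot: [-2.481, -1.923, -0.01]
ft_force: [0.1, -0.2, -0.2]
grip_width: 0.517
grip_force: 0.0
time: 33.9
position: [0.3585, 0.2777, 0.2701]
tool_rot: [2.483, 1.92, -0.0]
ft_force: [1.0, -0.1, -0.6]
grip_width: 0.518
grip_force: 0.0
[0.35818835 0.27848029 0.26980725]
638 [0.35854642 0.28009817 0.14434741] ((0.3572613596916199, 0.2775016129016876), 0.019706448540091515) 0.15385641929942193
1922 [0.35750253 0.27768435 0.12775803] ((0.3577309250831604, 0.2775963842868805), 0.028085719794034958) 0.13548340967845288
```

View pics/c17.png

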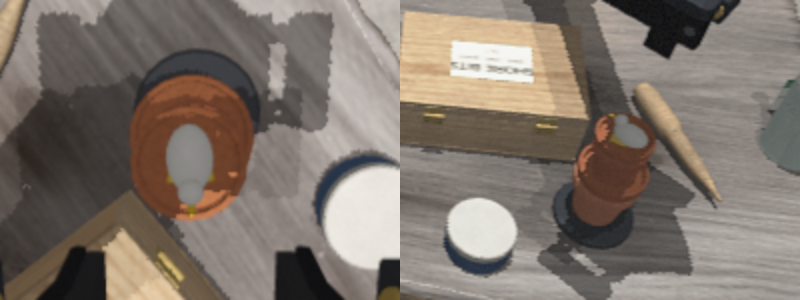

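The gull sits upright and centred in the small saucer, and the tower stands plumb with the gripper clear. I'll hand it in.

```bash
python3 -c "
from bench import ctrl
print(ctrl.close_job())"
```

```text
the job is handed in; nothing more can be done
None
```

The two-tier bird bath is built on the slate and the job is handed in at about 34 s; pieces measured within about 5 mm of centre, glue bottle and tin untouched, but no pass/fail verdict came back.

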